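# Lift the round soap out of its mould with the tongs

### The job

Take the small steel tongs out of their stand and, with the tongs and not with the gripper's own fingers, lift the round soap out of its mould; leave the two other soaps in their moulds and do not disturb the things around. Finish while still holding the soap in the tongs, still, about 10 cm above the middle of the empty soap dish: nothing is put down or let go.

Things in the scene. Friction and masses are not known exactly. Their poses are not given: they have to be found in the camera images.
- tongs: small steel spring tongs, 105 mm long, 70 g, loose, standing at the start upright, tips down, in the slotted stand. Origin midway between the tips at their lower ends, z up towards the bow (16 x 30 mm, top at z = 105), arms spread along y. Tips: flat plates 16 wide (x), 15 tall, inner faces 58 mm apart when open, 64 mm over the outside
- tongs_grip (a point): point midway between the two flat outer finger plates by which the tongs are squeezed along y, 62 mm above the origin, same axes. Each plate 20 wide (x), 24 tall, 43 mm over both when open. At 41 mm the tongs are held well, tips still about 52 mm apart; at about 34 mm the tips are 36 mm apart
- tong_left (a joint): closing angle of the arm on the tongs' +y side: 0 = open, 0.11 rad = tips 36 mm apart, 0.22 = limit. Hinged 100 mm above the tips, 10 mm to the side. Springs open by itself: each finger plate needs about 3 N to start moving, 7 N at 0.11 rad. A tip moves about 2.5 times as far as its plate
- tong_right (a joint): the same for the arm on the -y side; always equal to tong_left
- stand: white ceramic tong stand, fixed, 38 (x) x 92 (y) x 31 tall, origin centre of the underside; slot from above 19 (x) x 70 (y), 25 deep, floor 6 mm above the counter, the tongs' tips rest on it
- soap_round: the round soap: cream cylinder 36 across, 34 tall, 40 g (0.7 to 1.3 times), loose, origin centre of its underside, z up. It stands in its mould, underside 6 mm above the counter, so its upper 20 mm stand out above the mould
- soap_square: square soap of the same cream colour, 30 x 30 x 34 tall, loose, origin centre of its underside; stands in its own mould. To be left there
- soap_oblong: oblong soap of the same cream colour, 24 (x) x 44 (y) x 34 tall, loose, origin centre of its underside; stands in its own mould. To be left there
- dish: white ceramic soap dish, fixed, round, 104 across, 20 tall, empty, origin centre of its underside
- mould_round: dark grey rubbery mould block, fixed, 68 x 68 x 20 tall, round cavity 40 across, 14 deep, holding the round soap; origin centre of its underside. Which of the three moulds stands where varies
- mould_square: dark grey rubbery mould block, fixed, 68 x 68 x 20 tall, square cavity 34 x 34, 14 deep, holding the square soap; origin centre of its underside. Which of the three moulds stands where varies
- mould_oblong: dark grey rubbery mould block, fixed, 68 x 68 x 20 tall, oblong cavity 28 (x) x 48 (y), 14 deep, holding the oblong soap; origin centre of its underside. Which of the three moulds stands where varies
- brush_cup: white ceramic toothbrush cup, round, 72 across, 95 tall (mm), loose bystander, origin at its underside
- pill_box: blue plastic pill organiser, 120 x 34 x 24 lying flat, 120 along its x (mm), loose bystander, origin at its underside
- tweezer_case: steel tweezer case, 100 x 26 x 13 lying flat, 100 along its x (mm), loose bystander, origin at its underside
- rollon: glass roll-on bottle, 28 across, 82 tall (mm), loose bystander, origin at its underside
- face_roller: green jade face roller lying flat, 130 along its x, 36 wide, 22 high (mm), loose bystander, origin at its underside
- cream_jar: amber glass cream jar, 52 across, 45 tall (mm), loose bystander, origin at its underside

How it is judged:
By the outcome, as a careful person would: the job done as asked, in the order asked, and still so for the second after the job is handed in, while the arm keeps its last pose, push and grip.
It also fails if it takes over 45 s, if anything falls off the work surface, if the arm or the gripper's body presses on something with over 40 N, if the wrist force passes 120 N, or if a joint passes its speed limit or range.

### The arm

A 7-joint arm with a two-finger parallel gripper is mounted at the origin on the work surface. World frame = base frame: x ahead of the robot, y to its left, z up, the work surface at z = 0. Lengths are in m, angles in rad, forces in N, time in s.
With the tool pointing down it reaches from about 0.425 to 0.925 m from the base axis. Payload 6.8 kg.
Tool frame: the origin (TCP) lies where the fingers leave the gripper's body, on its centre line; the fingertips stand 73 mm ahead of it and the grasp point (between the pads) lies 54 mm ahead of it; z points along the fingers, y is the line along which they close (so a half turn about z gives the same grasp; the last joint's range is limited). The gripper opens to 85 mm and grips with 20 to 120 N. Pads are 22 mm wide; open, the fingers measure 114 mm over their backs; the gripper's body (76 mm by 85 mm) begins 54 mm behind the grasp point. The pads swing forward as they close: fully open they stand 13 mm farther back than shut.
Start: joints at [-1.225, 0.477, 0.022, 1.555, -0.011, 1.109, -0.083], TCP at [0.296, 0.607, 0.304] pointing down, gripper open.
Joint ranges: [-2.96, 2.96], [-0.34, 2.1], [-1.41, 1.46], [0.24, 2.44], [-1.37, 4.51], [0.17, 1.92], [-2.96, 2.96]. Speed limits (rad/s): [2.39, 2.39, 3.14, 3.14, 3.14, 3.14, 3.14].

### API

Orientations are given as a rotation vector (axis times angle).
In Python, from bench import r, imaging, monitor gives the robot as it stands (r), with the cameras (imaging) and the readings (monitor).
- The arm moves only by the tool inch_along, called after "Request:" by a JSON object that holds its "name" and its "arguments". Schema: {"type":"object","properties":{"steps":{"type":"array","items":{"type":"array","prefixItems":[{"type":"array","items":{"type":"number"},"minItems":3,"maxItems":3},{"type":"array","items":{"type":"number"},"minItems":3,"maxItems":3}],"minItems":2,"maxItems":2},"minItems":1,"maxItems":5},"jaw":{"type":"number"},"grip_n":{"type":"number"},"only":{"type":"string"},"quiet":{"type":"boolean"},"lines":{"type":"string"}},"required":["steps"],"additionalProperties":false}. steps is a list of rows, 1 to 5 of them, each written [[dx, dy, dz], [rx, ry, rz]]: dx, dy, dz in shares of 0.3 m (1.0 is 0.3 m), then a rotation vector rx, ry, rz in a scale on which 1.0 is pi rad; each row is the pose to reach, as a shift and turn from the pose commanded when the call began, along the tool's axes at that moment; what a row does not reach only later rows make up. A row lasts 1/10 s, in which the tool goes at most 0.05 m and 0.15 rad, less where a joint would pass 70% of its speed; a pose out of reach is approached as far as the arm can. jaw is the finger opening in m, set as the call begins (left out keeps the last). The fingers move at their own pace and stop on an object; grip_n is the grip in N (left out, the last holds). Time passes only in rows, so rows that do not move let the fingers close. The tool returns the time, the measured TCP pose, the force, the opening and the grip force at its end. only (a regular expression) keeps the lines of the reply that match it, lines (a string "A,B") keeps lines A to B, and quiet returns only ok. Shift and turn numbers lie between -1 and 1, and a call with a number outside is refused. Input that does not fit is refused with a message, and nothing moves.
- monitor.get_obs(): the state, without advancing time (a new reading comes with each control period).
- imaging.grab_frame(name): name is "side" or "top"; returns (picture, depth): 384x512x3 uint8, blue, green, red; 384x512 float32, m along the optical axis (not along the pixel's ray), 0 where there is no reading.
- imaging.camera_info(name): a dict with "camera_matrix" (3x3 intrinsics, pixels), "k1" (the pictures are not rectified: a ray, as slopes to the right and down, at radius r is drawn at 1 + k1 r^2 times it, then the intrinsics apply), "R" (3x3) and "t" (3): a world point X has camera coordinates R X + t. Camera axes: x right, y down, z forward; pixel columns grow to the right and rows downward; lengths in m; the calibration is good to about 2 mm. A picture is of the moment at which its call begins. camera_info takes no time and is no camera call.
- r.hand_in(): hands the job in; it is judged then, once.
The state is a dict: "clock": time; "joints": joint angles; "qvel": joint speeds; "tau": joint torques, N m; "tcp_pos": TCP position; "orientation": TCP orientation; "contact_force": force on the tool from outside, world axes, zero at the start; "moment": the same for the moment, N m; "grip_width": finger opening in m; "gripper_force": force on a finger pad.
Only numpy, scipy, OpenCV 4.12 (cv2) and the standard library are available. Lean on these libraries where they do the work, as an engineer would, in place of code of your own. Each camera call takes 0.05 s, during which the arm holds its last target. There are 200 camera calls.

## Working session

There is one attempt and no reset: what is moved stays moved. The work goes in short steps, Python scripts to look and compute and a tool call to move; the robot and the scene stay as the last step left them, time stands still between calls to the robot, and variables do not carry over. Pictures are saved under pics/ and viewed, at most 10 in all, crops included, and the job is handed in when it is done.

```bash
ls; mkdir -p pics; cat > h.py <<'E'
import numpy as np, cv2
from bench import r, imaging, monitor
from scipy.spatial.transform import Rotation as Ro
def cloud(name):
    im,d=imaging.grab_frame(name); c=imaging.camera_info(name); K=np.array(c["camera_matrix"]);R=np.array(c["R"]);t=np.array(c["t"])
    v,u=np.mgrid[:384,:512].astype(float)
    xd=(u-K[0,2])/K[0,0]; yd=(v-K[1,2])/K[1,1]; x,y=xd.copy(),yd.copy()
    for _ in range(20):
        s=1+c["k1"]*(x*x+y*y); x,y=xd/s,yd/s
    P=np.stack([x*d,y*d,d],-1)-t
    W=P@R; W[d==0]=np.nan
    return im,W
E
python3 - <<'E'
from h import *
for n in("top","side"):
    im,W=cloud(n); cv2.imwrite(f"pics/{n}0.png",cv2.resize(im,(800,600))); np.save(f"{n}0.npy",W)
    c=imaging.camera_info(n);print(n,-np.array(c["R"]).T@c["t"])
o=monitor.get_obs();print(o["tcp_pos"],o["orientation"],Ro.from_rotvec(o["orientation"]).as_matrix().round(3),o["grip_width"],o["clock"])
E
```

```text
bench.py
pics
top [0.38261965 0.02256942 0.95164681]
side [ 0.32238344 -0.47659424  0.72746649]
[0.29574472 0.60632763 0.30303478] [-7.06662454e-01 -3.06084055e+00  2.46246280e-03] [[-0.899  0.438 -0.001]
 [ 0.438  0.899 -0.001]
 [-0.    -0.002 -1.   ]] 0.08530534457127849 0.1
```

View pics/top0.png

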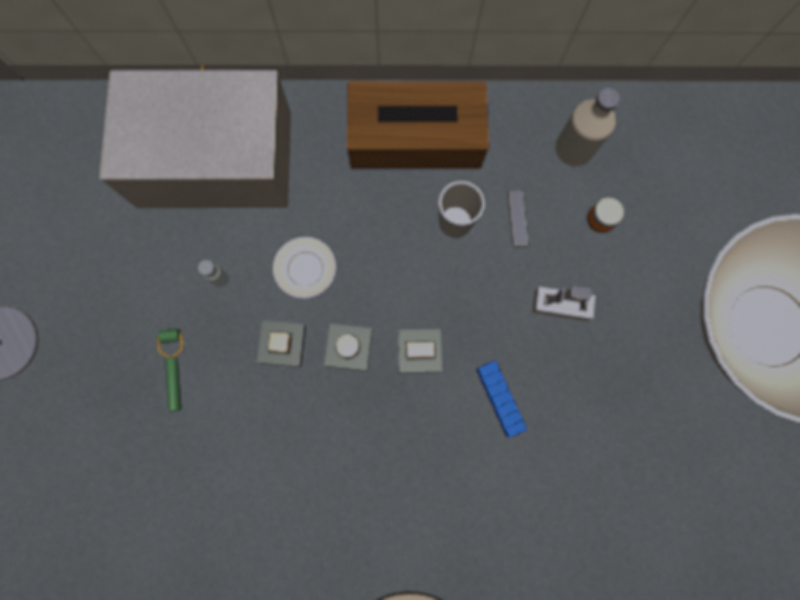

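View pics/side0.png

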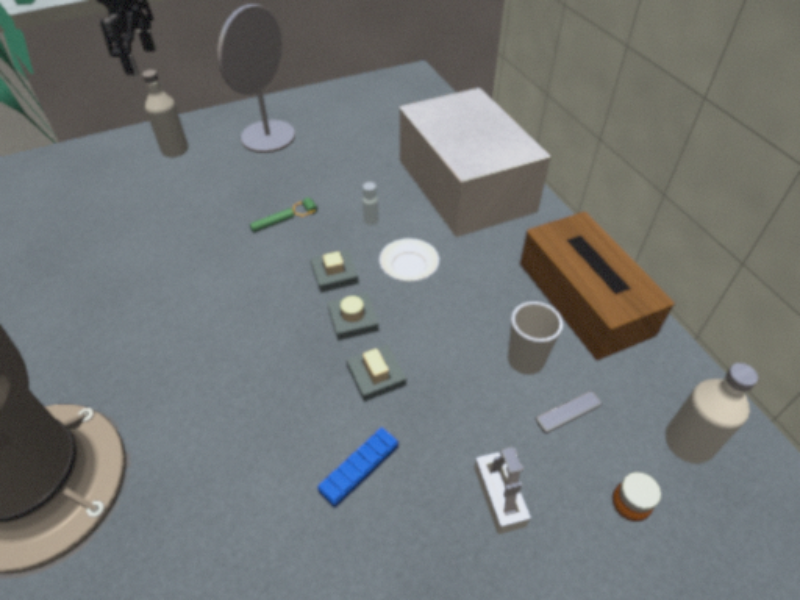

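Top picture (800x600): stand with tongs about (566,302), round soap in the middle mould (347,346), dish (304,267). Square soap is at (279,343) and oblong at (420,350). The cup (461,205), case (518,218), pill box (502,398) and jar (606,215) are near the stand.

```bash
cat > m.py <<'E'
from h import *
A=np.load("top0.npy").reshape(-1,3);B=np.load("side0.npy").reshape(-1,3)
W=np.load("top0.npy")
def at(u,v): return W[int(v*.64),int(u*.64)]
def mid(P):  # min area rect
    rc=cv2.minAreaRect((P[:,:2]*1000).astype(np.float32)); return np.round(rc[0],1),np.round(rc[1],1),round(rc[2],1),len(P)
for n,(u,v),rad,zs in [("stand",(566,302),.06,[(.022,.04)]),("tongs",(572,297),.06,[(.05,.07),(.07,.095),(.095,.12)]),("round",(347,346),.055,[(.013,.026),(.034,.046)]),("oblong",(420,350),.055,[(.013,.026),(.034,.046)]),("square",(279,343),.055,[(.013,.026),(.034,.046)]),("dish",(304,267),.07,[(.012,.028)]),("cup",(461,205),.07,[(.07,.12)]),("case",(518,218),.07,[(.006,.02)]),("pill",(502,398),.08,[(.015,.035)]),("jar",(606,212),.05,[(.03,.06)]),("rollon",(207,268),.05,[(.05,.1)])]:
    p=at(u,v); print(n,p.round(3))
    for c,C in(("top",A),("side",B)):
        Q=C[np.linalg.norm(C[:,:2]-p[:2],axis=1)<rad]
        for z in zs:
            P=Q[(Q[:,2]>z[0])&(Q[:,2]<z[1])]
            if len(P)>5: print("  ",c,z,np.median(P,0).round(4),*mid(P))
E
python3 m.py
```

```text
stand [ 0.561 -0.269  0.006]
   top (0.022, 0.04) [ 0.5486 -0.2462  0.0322] [ 555.8 -260.5] [93.5 38.2] 80.5 335
   side (0.022, 0.04) [ 0.5486 -0.2789  0.0308] [ 557.2 -260. ] [93.7 39.4] 81.4 563
tongs [ 0.549 -0.247  0.111]
   top (0.05, 0.07) [ 0.5552 -0.2398  0.0624] [ 555.7 -258.9] [43.4 17.9] 80.3 29
   top (0.07, 0.095) [ 0.5569 -0.2449  0.0816] [ 556.5 -260. ] [42.3 20.1] 80.7 55
   top (0.095, 0.12) [ 0.5554 -0.259   0.1123] [ 555.7 -259.9] [30.3 17.5] 83.3 102
   side (0.05, 0.07) [ 0.5541 -0.2799  0.0615] [ 556.5 -260.9] [42.2 19.2] 80.9 57
   side (0.07, 0.095) [ 0.5535 -0.2756  0.0792] [ 556.7 -261.3] [43.2 20.4] 79.7 106
   side (0.095, 0.12) [ 0.5559 -0.2625  0.1099] [ 556.6 -260.6] [30.  19.1] 84.2 174
round [0.487 0.092 0.042]
   top (0.013, 0.026) [0.4863 0.0912 0.0216] [487.6  92.4] [68.2 68.1] 82.8 542
   top (0.034, 0.046) [0.4868 0.092  0.0416] [487.7  91.7] [34.4 33. ] 44.3 165
   side (0.013, 0.026) [0.4827 0.0781 0.0199] [489.7  91.7] [70.3 68.2] 83.1 445
   side (0.034, 0.046) [0.4894 0.0898 0.0394] [490.2  91.7] [38.  32.2] 69.6 145
oblong [ 0.478 -0.021  
[... 1145 characters left out ...]
95.2 -205.4] [ 96.7 110.9] 65.0 368
   side (0.006, 0.02) [ 0.7055 -0.1963  0.0125] [ 708.1 -194.6] [101.   28.1] 2.5 498
pill [ 0.405 -0.152  0.026]
   top (0.015, 0.035) [ 0.4024 -0.1514  0.0248] [ 403.5 -152.6] [120.   34.9] 22.2 675
   side (0.015, 0.035) [ 0.4019 -0.1567  0.0232] [ 404.4 -153.9] [119.1  34.6] 22.4 941
jar [ 0.706 -0.332  0.045]
   top (0.03, 0.06) [ 0.7054 -0.3367  0.0462] [ 706.4 -338.5] [45.2 46.2] 30.3 277
   side (0.03, 0.06) [ 0.7047 -0.3407  0.0448] [ 707.3 -338.5] [45.5 45.2] 79.5 496
rollon [0.603 0.305 0.084]
   top (0.05, 0.1) [0.6013 0.3033 0.0812] [603.8 305.7] [23.9 26.6] 62.0 139
   side (0.05, 0.1) [0.6042 0.2997 0.069 ] [606.3 304.2] [22.4 22.9] 68.5 103
```

The manual's scale: shifts go in shares of 0.3 m and turns go in shares of pi rad. Converting my numbers, -0.184 m / 0.3 = -0.6133, -0.17 m / 0.3 = -0.5667.

```bash
cat > g.py <<'E'
import sys; from h import *
x,y,z,a=map(float,sys.argv[1:5])  # target tcp, angle deg (world) of tool y
o=monitor.get_obs();R=Ro.from_rotvec(o["orientation"]).as_matrix();a=np.deg2rad(a)
yv=np.array([np.cos(a),np.sin(a),0]); T=np.c_[np.cross(yv,[0,0,-1]),yv,[0,0,-1]]
print((R.T@(np.array([x,y,z])-o["tcp_pos"])).round(4),Ro.from_matrix(R.T@T).as_rotvec().round(4),o["joints"].round(2))
E
```

Request:
{"name": "inch_along", "arguments": {"steps": [[[-0.1133, -0.1233, 0.01], [0, 0, 0]], [[-0.2267, -0.2467, 0.02], [0, 0, 0]], [[-0.34, -0.3667, 0.03], [0, 0, 0]], [[-0.45, -0.49, 0.04], [0, 0, 0]], [[-0.5667, -0.6133, 0.05], [0, 0, 0]]], "jaw": 0.085}}

```text
clock: 0.6
tcp_pos: [0.3678, 0.3656, 0.2885]
orientation: [-0.706, -3.061, 0.001]
contact_force: [0.2, 0.0, -0.5]
grip_width: 0.085
gripper_force: 0.0
```

Request:
{"name": "inch_along", "arguments": {"steps": [[[-0.1133, -0.1233, 0.01], [0, 0, 0]], [[-0.2267, -0.2467, 0.02], [0, 0, 0]], [[-0.34, -0.3667, 0.03], [0, 0, 0]], [[-0.45, -0.49, 0.04], [0, 0, 0]], [[-0.5667, -0.6133, 0.05], [0, 0, 0]]]}}

```text
clock: 1.1
tcp_pos: [0.4394, 0.1267, 0.2739]
orientation: [-0.706, -3.061, -0.0]
contact_force: [0.9, 0.0, -0.5]
grip_width: 0.0845
gripper_force: 0.0
```

Request:
{"name": "inch_along", "arguments": {"steps": [[[-0.1133, -0.1233, 0.01], [0, 0, 0]], [[-0.2267, -0.2467, 0.02], [0, 0, 0]], [[-0.34, -0.3667, 0.03], [0, 0, 0]], [[-0.45, -0.49, 0.04], [0, 0, 0]], [[-0.5667, -0.6133, 0.05], [0, 0, 0]]]}}

```text
clock: 1.6
tcp_pos: [0.5113, -0.112, 0.2589]
orientation: [-0.706, -3.061, -0.0]
contact_force: [1.6, 1.2, -0.6]
grip_width: 0.085
gripper_force: 0.0
```

```bash
python3 g.py 0.556 -0.260 0.25 80.7
```

```text
[-0.105  -0.1134  0.0088] [ 1.000e-04 -3.000e-04 -2.913e-01] [-0.23  0.29  0.4   1.98 -0.14  0.89  1.36]
```

Converted, -0.1134 m / 0.3 = -0.378, -0.105 m / 0.3 = -0.35, -0.2913 rad / 3.1416 = -0.0927.

Request:
{"name": "inch_along", "arguments": {"steps": [[[-0.1, -0.11, 0], [0, 0, -0.0318]], [[-0.2, -0.22, 0], [0, 0, -0.0637]], [[-0.3, -0.3333, 0.0167], [0, 0, -0.0926]], [[-0.35, -0.378, 0.0293], [0, 0, -0.0927]], [[-0.35, -0.378, 0.0293], [0, 0, -0.0927]]]}}

```text
clock: 2.1
tcp_pos: [0.5554, -0.2619, 0.2494]
orientation: [-0.263, -3.13, 0.003]
contact_force: [-0.7, -0.3, -0.1]
grip_width: 0.0854
gripper_force: 0.0
```

```bash
python3 g.py 0.556 -0.260 0.120 80.7
python3 - <<'E'
from h import *
im,W=cloud("side");cv2.imwrite("pics/s1.png",cv2.resize(im[220:384,230:450],(800,596)))
E
```

```text
[-0.0003  0.0022  0.1294] [-0.0019 -0.0009 -0.0053] [ 0.06  0.45  0.37  1.78 -0.19  0.95  1.91]
```

View pics/s1.png

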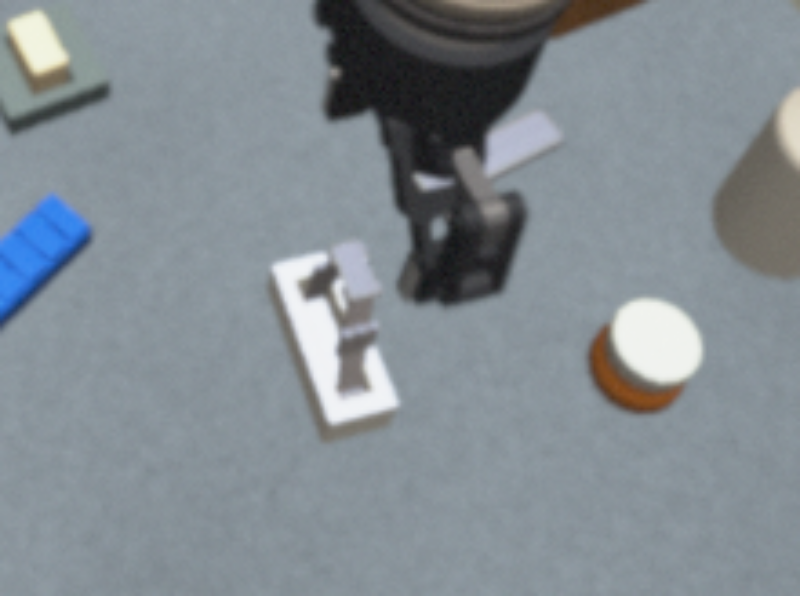

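The gripper is above the stand (330,340) and the fingers straddle along the tongs' spread, so I descend.

Converted, 0.07 m / 0.3 = 0.2333, 0.04 m / 0.3 = 0.1333.

Request:
{"name": "inch_along", "arguments": {"steps": [[[0, 0, 0.1333], [0, 0, 0]], [[0, 0, 0.2333], [0, 0, 0]], [[0, 0, 0.2333], [0, 0, 0]]]}}

```text
clock: 2.45
tcp_pos: [0.5538, -0.2548, 0.1764]
orientation: [-0.251, -3.124, -0.005]
contact_force: [-0.6, 1.1, 0.3]
grip_width: 0.0846
gripper_force: 0.0
```

```bash
python3 g.py 0.556 -0.260 0.120 80.7
```

```text
[-0.0035 -0.0049  0.0564] [ 0.0024 -0.0082  0.0021] [ 0.08  0.54  0.33  1.84 -0.23  0.81  1.94]
```

Request:
{"name": "inch_along", "arguments": {"steps": [[[0, 0, 0], [0, 0, 0]], [[0, 0, 0], [0, 0, 0]], [[0, 0, 0], [0, 0, 0]]]}}

```text
clock: 2.75
tcp_pos: [0.557, -0.2582, 0.1822]
orientation: [0.254, 3.128, -0.001]
contact_force: [-1.3, 0.2, 0.6]
grip_width: 0.0848
gripper_force: 0.0
```

```bash
python3 g.py 0.556 -0.260 0.120 80.7
```

```text
[ 0.0009 -0.002   0.0622] [-0.0003  0.003   0.0001] [ 0.08  0.53  0.34  1.83 -0.23  0.82  1.94]
```

Converted, 0.03 m / 0.3 = 0.1, 0.015 m / 0.3 = 0.05.

Request:
{"name": "inch_along", "arguments": {"steps": [[[0, 0, 0.05], [0, 0, 0]], [[0, 0, 0.1], [0, 0, 0]], [[0, 0, 0.1], [0, 0, 0]], [[0, 0, 0.1], [0, 0, 0]]]}}

```text
clock: 3.15
tcp_pos: [0.5555, -0.2579, 0.1493]
orientation: [-0.255, -3.129, -0.001]
contact_force: [-0.4, -0.1, -0.0]
grip_width: 0.0849
gripper_force: 0.0
```

```bash
python3 g.py 0.556 -0.260 0.120 80.7
```

```text
[-0.0009 -0.002   0.0293] [ 0.0002 -0.0019 -0.0003] [ 0.1   0.58  0.32  1.85 -0.25  0.76  1.96]
```

Request:
{"name": "inch_along", "arguments": {"steps": [[[0, 0, 0], [0, 0, 0]], [[0, 0, 0], [0, 0, 0]], [[0, 0, 0], [0, 0, 0]]]}}

```text
clock: 3.45
tcp_pos: [0.5562, -0.2582, 0.1506]
orientation: [0.255, 3.131, -0.0]
contact_force: [-0.6, 0.2, -0.3]
grip_width: 0.0852
gripper_force: 0.0
```

```bash
python3 g.py 0.556 -0.260 0.120 80.7
```

```text
[-0.     -0.0018  0.0306] [-0.0001  0.0007 -0.0002] [ 0.1   0.57  0.32  1.85 -0.25  0.76  1.96]
```

Request:
{"name": "inch_along", "arguments": {"steps": [[[0, 0, 0], [0, 0, 0]], [[0, 0, 0], [0, 0, 0]]]}}

```text
clock: 3.65
tcp_pos: [0.5561, -0.2581, 0.1504]
orientation: [0.255, 3.131, -0.0]
contact_force: [0.1, -0.2, -0.5]
grip_width: 0.0849
gripper_force: 0.0
```

```bash
python3 g.py 0.556 -0.260 0.120 80.7
```

```text
[-0.0002 -0.0019  0.0304] [ 0.      0.0003 -0.0002] [ 0.1   0.57  0.32  1.85 -0.25  0.76  1.96]
```

Request:
{"name": "inch_along", "arguments": {"steps": [[[0, -0.0063, 0.0333], [0, 0, 0]], [[0, -0.0063, 0.0667], [0, 0, 0]], [[0, -0.0063, 0.1], [0, 0, 0]], [[0, -0.0063, 0.1013], [0, 0, 0]], [[0, -0.0063, 0.1013], [0, 0, 0]]]}}

```text
clock: 4.15
tcp_pos: [0.5554, -0.2598, 0.1192]
orientation: [-0.255, -3.13, -0.0]
contact_force: [0.8, -0.3, 0.3]
grip_width: 0.0852
gripper_force: 0.0
```

Request:
{"name": "inch_along", "arguments": {"steps": [[[0, 0, 0], [0, 0, 0]], [[0, 0, 0], [0, 0, 0]], [[0, 0, 0], [0, 0, 0]], [[0, 0, 0], [0, 0, 0]]], "jaw": 0.046, "grip_n": 20}}

```text
clock: 4.55
tcp_pos: [0.5559, -0.2598, 0.1202]
orientation: [0.255, 3.131, 0.0]
contact_force: [0.2, -0.5, 0.0]
grip_width: 0.0461
gripper_force: 0.2
```

Request:
{"name": "inch_along", "arguments": {"steps": [[[0, 0, 0], [0, 0, 0]], [[0, 0, 0], [0, 0, 0]], [[0, 0, 0], [0, 0, 0]], [[0, 0, 0], [0, 0, 0]]], "jaw": 0.041, "grip_n": 20}}

```text
clock: 4.95
tcp_pos: [0.5563, -0.2603, 0.1208]
orientation: [0.255, 3.13, -0.001]
contact_force: [-0.7, -0.2, 6.3]
grip_width: 0.0411
gripper_force: 5.7
```

```bash
python3 g.py 0.556 -0.260 0.120 80.7
```

```text
[0.0003 0.0002 0.0008] [-0.0002  0.0016 -0.0003] [ 0.11  0.62  0.3   1.86 -0.27  0.71  1.98]
```

Converted, -0.035 m / 0.3 = -0.1167, -0.025 m / 0.3 = -0.0833.

Request:
{"name": "inch_along", "arguments": {"steps": [[[0, 0, -0.01], [0, 0, 0]], [[0, 0, -0.0267], [0, 0, 0]], [[0, 0, -0.05], [0, 0, 0]], [[0, 0, -0.0833], [0, 0, 0]], [[0, 0, -0.1167], [0, 0, 0]]]}}

```text
clock: 5.45
tcp_pos: [0.5558, -0.26, 0.1558]
orientation: [0.255, 3.131, -0.0]
contact_force: [0.1, 0.6, -0.8]
grip_width: 0.0408
gripper_force: 3.4
```

Request:
{"name": "inch_along", "arguments": {"steps": [[[0, 0, -0.05], [0, 0, 0]], [[0, 0, -0.1], [0, 0, 0]], [[0, 0, -0.15], [0, 0, 0]], [[0, 0, -0.1833], [0, 0, 0]], [[0, 0, -0.1833], [0, 0, 0]]]}}

```text
clock: 5.95
tcp_pos: [0.5566, -0.2603, 0.212]
orientation: [0.255, 3.128, -0.001]
contact_force: [0.2, 0.4, -0.5]
grip_width: 0.0409
gripper_force: 3.4
```

```bash
python3 - <<'E'
from h import *
im,W=cloud("side");cv2.imwrite("pics/s2.png",cv2.resize(im[200:364,250:470],(800,596)))
E
```

```text
(no output)
```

View pics/s2.png

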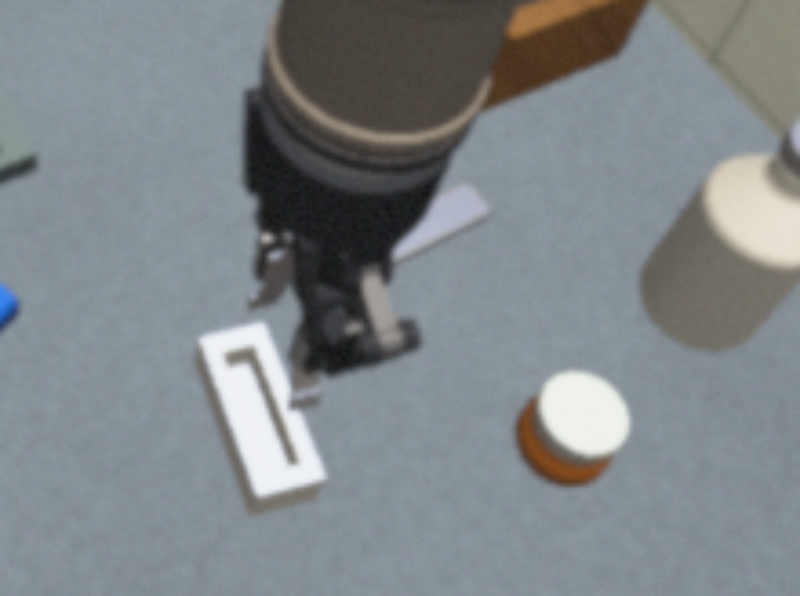

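The stand is empty, and the tongs hang straight in the fingers with tips near (265,300) and (305,395) in the crop. Next I carry them over to above the round soap.

```bash
python3 g.py 0.4885 0.0917 0.22 80.7
python3 - <<'E'
from h import *
o=monitor.get_obs()
im,W=cloud("side");P=W.reshape(-1,3);t=o["tcp_pos"]
P=P[(np.linalg.norm(P[:,:2]-t[:2],axis=1)<.06)&(P[:,2]>.075)&(P[:,2]<.135)]
a=np.deg2rad(80.7);yv=np.array([np.cos(a),np.sin(a)]);xv=np.array([yv[1],-yv[0]])
q=np.c_[(P[:,:2]-t[:2])@xv,(P[:,:2]-t[:2])@yv,P[:,2]]*1000
q=q[np.argsort(q[:,2])];print(len(q));print(q[::max(1,len(q)//30)].round(1), q[:,2].min())
E
```

```text
[ 0.1236  0.3362 -0.0095] [-0.0001  0.0016 -0.0002] [ 0.07  0.49  0.35  1.81 -0.22  0.87  1.93]
123
[[ -6.5 -29.4  96.1]
 [ -5.3  25.5  98.3]
 [  0.2  25.  100.5]
 [ -5.7 -30.  101.5]
 [  1.1 -30.9 103.8]
 [  4.7 -30.7 105.6]
 [ -6.6 -30.2 106.8]
 [ -1.  -30.  107.2]
 [ -2.3 -28.2 108.2]
 [  2.1 -26.  109.3]
 [ -3.7  23.3 109.6]
 [ -6.7  26.  110. ]
 [  0.4 -29.8 110.3]
 [  6.7 -28.  111. ]
 [ -4.6  26.8 111.5]
 [ -5.2 -29.1 112. ]
 [ -1.2 -28.4 112.4]
 [ -4.2 -26.1 113.3]
 [  6.9 -25.8 114.5]
 [ -0.8 -26.1 115.4]
 [ -4.7 -25.7 116.8]
 [  3.3 -24.2 117.4]
 [  8.3 -25.7 117.7]
 [ -4.8 -25.  119.5]
 [  8.  -25.1 120.7]
 [ -1.4 -24.9 121.5]
 [ -4.8  20.6 123.1]
 [  0.5  20.2 125.2]
 [ -5.3  20.7 127.1]
 [  7.2  19.7 130.5]
 [  4.7  19.1 132.7]] 96.10538575997887
```

Converted, 0.126 m / 0.3 = 0.42, 0.092 m / 0.3 = 0.3067.

Request:
{"name": "inch_along", "arguments": {"steps": [[[0.0133, 0.0333, 0], [0, 0, 0]], [[0.0367, 0.1, -0.0067], [0, 0, 0]], [[0.0733, 0.2, -0.0167], [0, 0, 0]], [[0.1133, 0.3067, -0.03], [0, 0, 0]], [[0.1533, 0.42, -0.03], [0, 0, 0]]]}}

```text
clock: 6.55
tcp_pos: [0.5299, -0.1265, 0.2185]
orientation: [-0.256, -3.13, -0.0]
contact_force: [0.4, 0.5, -1.4]
grip_width: 0.0411
gripper_force: 3.4
```

Request:
{"name": "inch_along", "arguments": {"steps": [[[0.04, 0.11, 0], [0, 0, 0]], [[0.08, 0.22, 0], [0, 0, 0]], [[0.12, 0.3267, 0], [0, 0, 0]], [[0.16, 0.4333, 0], [0, 0, 0]], [[0.2, 0.5433, 0], [0, 0, 0]]]}}

```text
clock: 7.05
tcp_pos: [0.4965, 0.0442, 0.2182]
orientation: [-0.254, -3.13, 0.0]
contact_force: [0.4, 0.2, -0.2]
grip_width: 0.0408
gripper_force: 3.4
```

Request:
{"name": "inch_along", "arguments": {"steps": [[[0.03, 0.0833, 0], [0, 0, 0]], [[0.0433, 0.1167, 0], [0, 0, 0]], [[0.0533, 0.1467, 0], [0, 0, 0]], [[0.0587, 0.1573, 0], [0, 0, 0]]]}}

```text
clock: 7.45
tcp_pos: [0.4879, 0.092, 0.2186]
orientation: [-0.255, -3.131, 0.001]
contact_force: [0.4, 0.1, -0.6]
grip_width: 0.0412
gripper_force: 3.4
```

Request:
{"name": "inch_along", "arguments": {"steps": [[[0, 0, 0], [0, 0, 0]], [[0, 0, 0], [0, 0, 0]], [[0, 0, 0], [0, 0, 0]]]}}

```text
clock: 7.75
tcp_pos: [0.4883, 0.0908, 0.2189]
orientation: [0.258, 3.131, -0.0]
contact_force: [0.4, -0.1, -0.5]
grip_width: 0.041
gripper_force: 3.4
```

```bash
python3 g.py 0.4885 0.0917 0.138 80.7
python3 - <<'E'
from h import *
im,W=cloud("side");cv2.imwrite("pics/s3.png",cv2.resize(im[80:244,120:340],(800,596)))
E
```

```text
[0.     0.001  0.0809] [-0.0003  0.0001 -0.0021] [-0.54  0.3   0.28  2.07 -0.11  0.79  1.21]
```

View pics/s3.png

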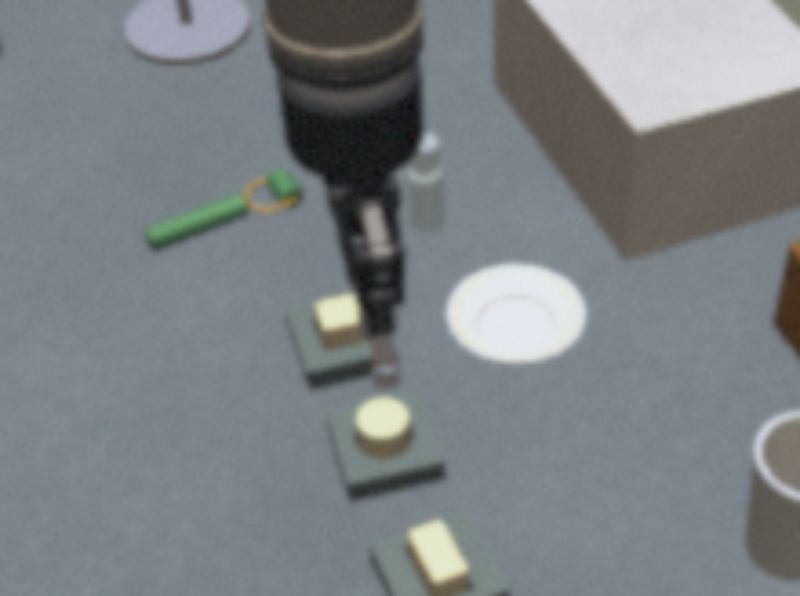

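The near tip (385,370) hangs over the round soap (383,425). I'll lower to just above the soap and measure tips and soap together.

Request:
{"name": "inch_along", "arguments": {"steps": [[[0, 0.0033, 0.04], [0, 0, 0]], [[0, 0.0033, 0.1], [0, 0, 0]], [[0, 0.0033, 0.15], [0, 0, 0]], [[0, 0.0033, 0.1733], [0, 0, 0]], [[0, 0.0033, 0.1733], [0, 0, 0]]]}}

```text
clock: 8.3
tcp_pos: [0.4876, 0.0925, 0.1656]
orientation: [-0.255, -3.129, 0.002]
contact_force: [-0.3, 0.1, 0.2]
grip_width: 0.041
gripper_force: 3.4
```

Request:
{"name": "inch_along", "arguments": {"steps": [[[0, 0, 0], [0, 0, 0]], [[0, 0, 0], [0, 0, 0]]]}}

```text
clock: 8.5
tcp_pos: [0.4888, 0.0929, 0.1674]
orientation: [0.255, 3.13, 0.001]
contact_force: [0.6, -0.4, -0.4]
grip_width: 0.0409
gripper_force: 3.4
```

```bash
python3 g.py 0.4885 0.0917 0.138 80.7
python3 - <<'E'
from h import *
o=monitor.get_obs();t=o["tcp_pos"]
im,W=cloud("side");P=W.reshape(-1,3)
P=P[(np.linalg.norm(P[:,:2]-t[:2],axis=1)<.045)&(P[:,2]>.03)&(P[:,2]<.085)]
a=np.deg2rad(80.7);yv=np.array([np.cos(a),np.sin(a)]);xv=np.array([yv[1],-yv[0]])
q=np.c_[(P[:,:2]-t[:2])@xv,(P[:,:2]-t[:2])@yv,P[:,2]]*1000
s=q[q[:,2]<42];print(len(s),cv2.minAreaRect(s[:,:2].astype(np.float32)),s.min(0),s.max(0))
T=q[q[:,2]>44];T=T[np.argsort(T[:,2])];print(len(T));print(T[::max(1,len(T)//18)].round(1))
E
```

```text
[ 0.0001 -0.0012  0.0294] [ 0.0006  0.001  -0.0004] [-0.52  0.38  0.25  2.11 -0.15  0.67  1.24]
85 ((1.3340463638305664, -1.7091655731201172), (33.80546569824219, 32.32223892211914), 77.06726837158203) [-15.922005   -18.94201235  30.26778122] [17.97720729 17.36289561 41.85527202]
72
[[ -2.  -29.2  52.1]
 [  2.8 -30.4  55.7]
 [  5.6 -29.   57. ]
 [  0.7 -30.2  59.9]
 [ 10.3 -30.7  61.2]
 [  0.9 -30.5  63.8]
 [  5.9 -30.   65.4]
 [ -2.8 -25.4  66.4]
 [  8.6 -28.9  67. ]
 [  6.7 -26.7  68.6]
 [  2.1 -25.9  69.1]
 [  7.1 -25.8  71.1]
 [  2.4 -25.6  72.3]
 [  0.3 -24.9  75.7]
 [  5.3 -24.6  77.5]
 [  2.7 -26.1  79.9]
 [ -1.3 -23.   81.2]
 [ -3.7 -23.6  82.5]]
```

Converted, 0.029 m / 0.3 = 0.0967, -0.0012 m / 0.3 = -0.004.

Request:
{"name": "inch_along", "arguments": {"steps": [[[0, -0.004, 0.0233], [0, 0, 0]], [[0, -0.004, 0.05], [0, 0, 0]], [[0, -0.004, 0.0767], [0, 0, 0]], [[0, -0.004, 0.095], [0, 0, 0]], [[0, -0.004, 0.0967], [0, 0, 0]]]}}

```text
clock: 9.05
tcp_pos: [0.4875, 0.0915, 0.1368]
orientation: [-0.255, -3.129, 0.001]
contact_force: [-0.3, 0.3, -1.2]
grip_width: 0.0409
gripper_force: 3.4
```

Request:
{"name": "inch_along", "arguments": {"steps": [[[0, 0, 0], [0, 0, 0]], [[0, 0, 0], [0, 0, 0]]]}}

```text
clock: 9.25
tcp_pos: [0.4883, 0.0917, 0.138]
orientation: [0.255, 3.131, 0.0]
contact_force: [-0.1, -0.0, -1.4]
grip_width: 0.0413
gripper_force: 3.4
```

```bash
python3 g.py 0.4885 0.0917 0.138 80.7
```

```text
[-0.0002  0.0001  0.    ] [ 0.0002  0.0003 -0.0003] [-0.5   0.43  0.24  2.12 -0.18  0.6   1.26]
```

Request:
{"name": "inch_along", "arguments": {"steps": [[[0, 0, 0], [0, 0, 0]], [[0, 0, 0], [0, 0, 0]], [[0, 0, 0], [0, 0, 0]]], "jaw": 0.037, "grip_n": 20}}

```text
clock: 9.55
tcp_pos: [0.4883, 0.0917, 0.1381]
orientation: [0.255, 3.131, 0.0]
contact_force: [0.2, -0.2, -0.2]
grip_width: 0.0374
gripper_force: 8.6
```

Request:
{"name": "inch_along", "arguments": {"steps": [[[0, 0, 0], [0, 0, 0]], [[0, 0, 0], [0, 0, 0]], [[0, 0, 0], [0, 0, 0]]], "jaw": 0.0345}}

```text
clock: 9.85
tcp_pos: [0.4883, 0.0918, 0.138]
orientation: [0.255, 3.131, 0.0]
contact_force: [-0.1, 1.2, 0.9]
grip_width: 0.0357
gripper_force: 20.0
```

Request:
{"name": "inch_along", "arguments": {"steps": [[[0, 0, 0], [0, 0, 0]], [[0, 0, 0], [0, 0, 0]], [[0, 0, 0], [0, 0, 0]], [[0, 0, 0], [0, 0, 0]]], "jaw": 0.031}}

```text
clock: 10.25
tcp_pos: [0.4883, 0.0917, 0.138]
orientation: [0.255, 3.131, 0.0]
contact_force: [-0.5, 0.1, 2.2]
grip_width: 0.0361
gripper_force: 20.1
```

Converted, -0.01 m / 0.3 = -0.0333, -0.007 m / 0.3 = -0.0233.

Request:
{"name": "inch_along", "arguments": {"steps": [[[0, 0, 0], [0, 0, 0]], [[0, 0, -0.0067], [0, 0, 0]], [[0, 0, -0.0133], [0, 0, 0]], [[0, 0, -0.0233], [0, 0, 0]], [[0, 0, -0.0333], [0, 0, 0]]], "grip_n": 28}}

```text
clock: 10.75
tcp_pos: [0.4879, 0.0916, 0.148]
orientation: [-0.255, -3.131, 0.0]
contact_force: [0.3, 0.6, -1.6]
grip_width: 0.0352
gripper_force: 28.1
```

Request:
{"name": "inch_along", "arguments": {"steps": [[[0, 0, -0.0167], [0, 0, 0]], [[0, 0, -0.04], [0, 0, 0]], [[0, 0, -0.0733], [0, 0, 0]], [[0, 0, -0.1133], [0, 0, 0]], [[0, 0, -0.1533], [0, 0, 0]]]}}

```text
clock: 11.25
tcp_pos: [0.4882, 0.0915, 0.1951]
orientation: [0.255, 3.131, 0.0]
contact_force: [0.8, -0.6, -0.6]
grip_width: 0.0355
gripper_force: 28.2
```

Request:
{"name": "inch_along", "arguments": {"steps": [[[0, 0, -0.04], [0, 0, 0]], [[0, 0, -0.08], [0, 0, 0]], [[0, 0, -0.1133], [0, 0, 0]], [[0, 0, -0.1333], [0, 0, 0]], [[0, 0, -0.1333], [0, 0, 0]]]}}

```text
clock: 11.75
tcp_pos: [0.4885, 0.0918, 0.2348]
orientation: [0.255, 3.13, 0.001]
contact_force: [-0.2, -0.0, -2.2]
grip_width: 0.0354
gripper_force: 28.2
```

```bash
python3 - <<'E'
from h import *
im,W=cloud("side");cv2.imwrite("pics/s4.png",cv2.resize(im[80:244,120:340],(800,596)))
E
python3 g.py 0.622 0.167 0.24 80.7
```

```text
[-0.1199  0.096  -0.0058] [ 0.0004  0.0005 -0.0001] [-0.55  0.28  0.28  2.06 -0.1   0.82  1.2 ]
```

View pics/s4.png

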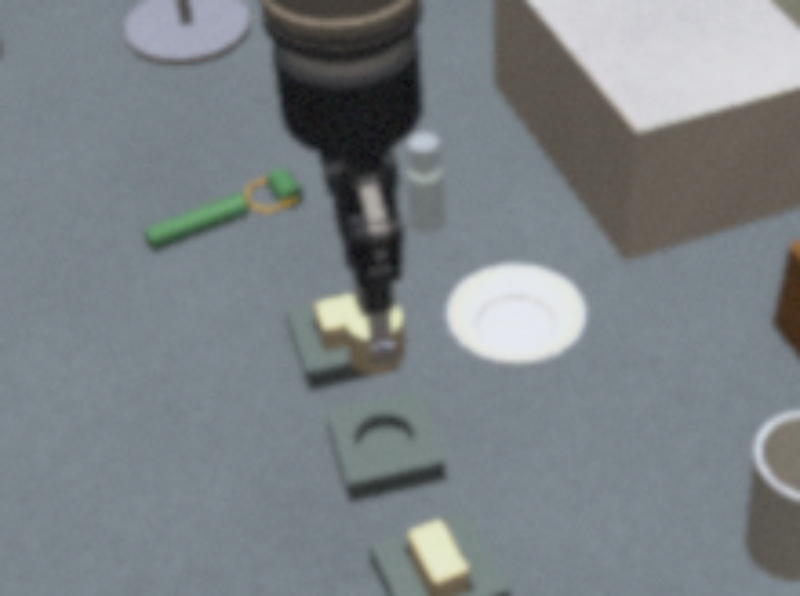

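The soap is in the tongs (380,345), the mould (385,440) is empty, and the other soaps are in place. Next I carry it to the dish.

Converted, -0.084 m / 0.3 = -0.28, -0.0133 m / 0.3 = -0.0443.

Request:
{"name": "inch_along", "arguments": {"steps": [[[-0.0267, 0.02, -0.01], [0, 0, 0]], [[-0.08, 0.0633, -0.02], [0, 0, 0]], [[-0.1467, 0.1167, -0.0333], [0, 0, 0]], [[-0.2133, 0.17, -0.0443], [0, 0, 0]], [[-0.28, 0.2233, -0.0443], [0, 0, 0]]]}}

```text
clock: 12.3
tcp_pos: [0.5833, 0.1452, 0.2471]
orientation: [0.254, 3.131, 0.0]
contact_force: [0.1, 0.1, -0.4]
grip_width: 0.0354
gripper_force: 28.2
```

Request:
{"name": "inch_along", "arguments": {"steps": [[[-0.0533, 0.0433, 0], [0, 0, 0]], [[-0.09, 0.0733, 0], [0, 0, 0]], [[-0.1133, 0.09, 0], [0, 0, 0]], [[-0.12, 0.0967, 0], [0, 0, 0]], [[-0.12, 0.0967, 0], [0, 0, 0]]]}}

```text
clock: 12.8
tcp_pos: [0.622, 0.1669, 0.2467]
orientation: [-0.255, -3.13, 0.001]
contact_force: [0.4, 0.3, -1.9]
grip_width: 0.0357
gripper_force: 28.2
```

Request:
{"name": "inch_along", "arguments": {"steps": [[[0, 0, 0], [0, 0, 0]], [[0, 0, 0], [0, 0, 0]], [[0, 0, 0], [0, 0, 0]], [[0, 0, 0], [0, 0, 0]], [[0, 0, 0], [0, 0, 0]]]}}

```text
clock: 13.3
tcp_pos: [0.622, 0.1669, 0.2473]
orientation: [0.255, 3.131, 0.0]
contact_force: [0.0, -0.5, -1.7]
grip_width: 0.0352
gripper_force: 28.2
```

```bash
python3 g.py 0.622 0.167 0.2475 80.7
python3 - <<'E'
from h import *
im,W=cloud("side");cv2.imwrite("pics/s5.png",cv2.resize(im[80:244,160:380],(800,596)))
P=W[80:244,160:380].reshape(-1,3);B=im[80:244,160:380].reshape(-1,3).astype(int)
k=(P[:,2]>.1)&(P[:,2]<.165)&(B[:,2]-B[:,0]>25)&(np.linalg.norm(P[:,:2]-[.622,.167],axis=1)<.05)
P=P[k];print(len(P),P.min(0),P.max(0),np.median(P,0))
E
```

```text
[ 0.      0.0001 -0.0002] [ 0.0002  0.0001 -0.0003] [-0.56  0.49  0.27  1.7  -0.15  0.97  1.18]
83 [0.60495319 0.14883223 0.11889152] [0.63268724 0.18115671 0.15099024] [0.61039667 0.16004796 0.14747757]
```

View pics/s5.png

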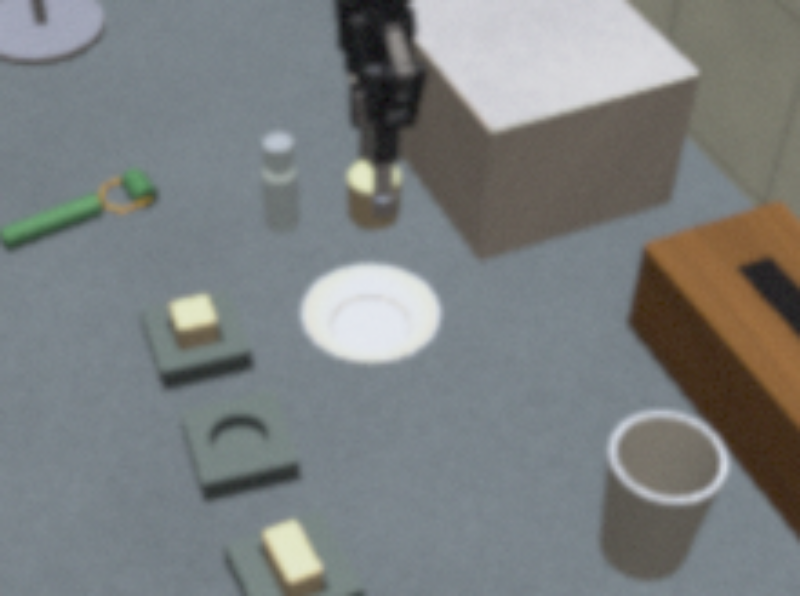

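The soap (373,195) hangs upright in the tongs above the dish (371,312). Its top measures 0.150 m, so its underside is about 0.116 m, and its x/y is over the dish centre. Nothing else has moved, so I'm handing in.

```bash
python3 -c "
from bench import r, imaging, monitor
print(r.hand_in())"
```

```text
the job is handed in; nothing more can be done
None
```

Job handed in: the round soap is held still in the tongs over the middle of the empty dish, its underside about 0.116 m above the counter (about 10 cm above the dish), and the last picture shows the other two soaps still in their moulds and nothing in view disturbed.

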